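# Check the bench balance: load it locked, then hold the lock plunger out

### The arm

A 6-joint arm with a two-finger parallel gripper is mounted at the origin on the work surface. World frame = base frame: x ahead of the robot, y to its left, z up, the work surface at z = 0. Lengths are in m, angles in rad, forces in N, time in s.
With the tool pointing down it reaches from about 0.375 to 0.9 m from the base axis. Payload 3.1 kg.
Tool frame: the origin (TCP) lies at the very end of the fingers, on their centre line; the grasp point (between the pads) lies 19 mm behind it; z points along the fingers, y is the direction in which the jaws open and shut (so a half turn about z gives the same grasp; the last joint's range is limited). The gripper opens to 87 mm and grips with 3 to 60 N. Pads are 19 mm wide; open, the fingers measure 117 mm over their backs; the gripper's body (75 mm by 190 mm) begins 51 mm behind the grasp point.
Start: joints at [-0.178, 0.527, 1.433, -0, 1.181, -0.178], TCP at [0.625, 0, 0.223] pointing down, gripper open.
Joint ranges: [-3.08, 3.08], [-0.75, 2.2], [0.22, 2.44], [-1.43, 4.57], [0, 2.65], [-2.85, 2.85]. Speed limits (rad/s): [2.79, 2.79, 3.14, 3.14, 3.14, 3.14].

### API

Orientations are given as a unit quaternion [x, y, z, w].
In Python, from rig import robot gives the robot as it stands.
- The arm moves only by the tool arm_command, never from a script. Its argument "targets" is a list of rows, each a list of 5 numbers: the shift along the tool's x, y, z in cm, then the turn about the tool's z in rad, then the finger opening in cm, from 0 to 8.7. In form: [[dx, dy, dz, spin, hand], ...]. A call has 1 to 5 rows; each row is the pose to reach, as a shift and turn from the pose commanded when the call began, along the tool's axes at that moment; what a row does not reach only later rows make up. A row lasts 1/8 s, in which the tool goes at most 62.5 mm and 10.7 degrees, less where a joint would pass 70% of its speed; a pose out of reach is approached as far as the arm can. A call with a gripper value outside its range is refused whole. The fingers move at their own pace and stop on an object; "newtons" is the grip in N (left out, the last holds). Time passes only in rows, so rows that repeat a pose let the fingers close. It gives the time, the measured TCP pose, the force and the opening at its end, in the units of the state.
- robot.get_obs(): the state, without advancing time (a new reading comes with each control period).
- robot.camera(name): name is "scene" or "side" or "wrist"; returns (picture, depth): 420x560x3 uint8, red, green, blue; 420x560 float32, m along the optical axis (not along the pixel's ray), 0 where there is no reading.
- robot.camera_model(name): a dict with "mtx" (3x3 intrinsics, pixels), "k1" (the pictures are not rectified: a ray, as slopes to the right and down, at radius r is drawn at 1 + k1 r^2 times it, then the intrinsics apply), "extrinsics" (4x4, takes a point from world to camera coordinates). Camera axes: x right, y up, looking along -z (the intrinsics and any distortion apply to the point x, -y, -z); pixel columns grow to the right and rows downward; lengths in m; the calibration is good to about 2 mm. A picture is of the moment at which its call begins: read the wrist's pose just before it. camera_model takes no time and is no camera call; for the wrist camera it gives the pose at the moment of the call.
- robot.hand_in(): hands the job in, once; it reports no verdict.
The state is a dict: "time": time; "q": joint angles; "joint_velocities": joint speeds; "joint_torque": joint torques, N m; "position": TCP position; "tool_rot": TCP orientation; "ft_force": force on the tool from outside, world axes, zero at the start; "moment": the same for the moment, N m; "grip_width": finger opening in m.
Only numpy, scipy, OpenCV 4.12 (cv2) and the standard library are available. Lean on these libraries where they do the work, as an engineer would, in place of code of your own. Each camera call takes 0.05 s, during which the arm holds its last target.

### The job

Check the watch bench's small sprung balance: while its pan is still locked, set the largest of the three steel check weights down gently, upright and in the centre of the pan, and let go of it. Then grip the black knob of the balance's lock plunger, pull it straight out as far as it goes so that the pan is free and sinks under the weight, and keep holding it there: the job finishes with the gripper still holding the plunger out. Leave the other weights and everything else on the bench where they are.

Things in the scene. Friction and masses are not known exactly. Their poses are not given: they have to be found in the camera images.
- balance: Fixed sprung bench balance: grey base 110 (its x) x 150 (its y, -90 to +60) x 18 high, round pan on a square stem, a bracket (30 x 26, top 66 high) at y -60 to -86 carrying the lock plunger, a small reading scale at y +54 (top 70 high). Origin on the table below the pan's centre, z up; the plunger points out along the balance's own -y. Yaw within 0.45 rad.
- pan_top (a point): Centre of the pan's upper face, 82 mm above the table while the pan is locked or empty. The pan is a flat disc, 90 dia, 6 thick, no rim, with a thin ring of 52 dia drawn around its centre.
- pan (a joint): How far the pan has sunk, m: 0 at the top, 0.015 at the bottom stop. The lock plunger's nose sits in a hole of the stem and holds the pan up; unlocked, the largest weight sinks it about 0.009 (spring 400 N/m), against about 0.004 for the middle one.
- knob (a point): Centre of the plunger's knob: black ribbed cylinder lying level along the balance's y, 24 dia x 26 long, 48 mm above the table, 111 mm from the pan's axis when in. Axes as the balance's. Inner end 12 mm off the bracket's face (18 dia collar between); the 18 mm high base ends 8 mm short of it, only free table lies below. Pinch it across its width from above.
- plunger (a joint): How far the plunger is pulled out along the balance's -y, m: 0 seated, nose leaves the stem's hole at 0.009, 0.016 is the end stop. Its spring pulls it back in with 4 N at 0 rising to 8 N at the stop, plus about 1 N of friction when the pan is loaded.
- weight_large_mid (a point): Centre (half-way up) of the largest check weight: plain steel cylinder 42 dia x 46 high, 0.5 kg, standing on the table. z is its axis.
- weight_middle_mid (a point): Centre (half-way up) of the middle check weight: the same shape, 36 dia x 38 high, 0.3 kg. Stays where it is.
- weight_small_mid (a point): Centre (half-way up) of the smallest check weight: the same shape, 29 dia x 30 high, 0.155 kg. Stays where it is.
- movement_holder: Bystander: watch movement in a black round holder, 42 dia x 16 high. Origin at the centre of its underside.
- parts_tray: Bystander: white tray of parts, 100 x 140 x 14 mm high. Origin at the centre of its underside.
- oil_bottle: Bystander: small white jar, 36 dia x 70 high. Origin at the centre of its underside.
- tweezers: Bystander: steel tweezers lying flat, 120 long, 4 high. Origin at the middle, on the table.
- loupe: Bystander: black eyeglass loupe, 34 dia x 30 high. Origin at the centre of its underside.
- dish: Bystander: shallow white bowl, 68 dia x 18 high. Origin at the centre of its underside.
Mind the look-alikes: they are no part of the job. Leave any blue or green look-alike of the part that bears weight_large_mid alone.

How it is judged:
On the way, in this order (a step that is already met when the one before it is completed fails the run):
1. the largest weight stands upright and centred on the still locked pan, let go (horizontal distance between weight_large_mid and pan_top below 0.01 m and angle between weight_large_mid's own z axis and vertical below 0.06 rad and z of weight_large_mid in the frame of pan_top between 0.018 and 0.028 m and contact force between weight_large and the fingers below 0.05 N and contact force between weight_large and the arm below 0.05 N and contact force between weight_large and pan above 1 N and value of joint plunger below 0.003 m), for 0.3 s.
2. the gripper holds the plunger pulled fully out and the pan has sunk under the weight (value of joint plunger above 0.0125 m and contact force between the fingers and plunger above 1 N and value of joint pan between 0.0065 and 0.0125 m), for 0.3 s.
At the end, for the whole second after the job is handed in: The gripper's fingers still hold the plunger (over 1 N) at least 12.5 mm out of its 16 mm travel; the pan rests free, 6.5 to 12.5 mm down; the largest weight stands on it untouched by the robot, still, upright within 0.06 rad and within 10 mm of the pan's centre (all of step 2 and horizontal distance between weight_large_mid and pan_top below 0.01 m and angle between weight_large_mid's own z axis and vertical below 0.06 rad and z of weight_large_mid in the frame of pan_top between 0.018 and 0.028 m and contact force between weight_large and the fingers below 0.05 N and contact force between weight_large and the arm below 0.05 N and contact force between weight_large and pan above 1 N and linear speed of weight_large below 0.02 m/s and velocity of joint pan between -0.01 and 0.01 m/s); the arm keeps its last pose, push and grip.
It fails at once if the plunger is pulled before the weight is on the pan (value of joint plunger above 0.006 m and horizontal distance between weight_large_mid and pan_top above 0.04 m).
It fails at once if the weight is slammed onto the pan (over 60 N) (contact force between weight_large and pan above 60 N).
It fails at once if another weight or a bystander is shifted by more than 20 mm (distance of any of weight_middle_mid, weight_small_mid, movement_holder, parts_tray, oil_bottle, tweezers, loupe, dish from where it was at the start of the episode above 0.02 m).
It also fails if it takes over 40 s, if anything falls off the work surface, if the arm or the gripper's body presses on something with over 40 N, if the wrist force passes 120 N, or if a joint passes its speed limit or range.

## Working session

There is one attempt and no reset: what is moved stays moved. The work goes in short steps, Python scripts to look and compute and a tool call to move; the robot and the scene stay as the last step left them, time stands still between calls to the robot, and variables do not carry over. Pictures are saved under pics/ and viewed, and the job is handed in when it is done.

Besides the shell and the picture viewer there is one more tool, called after "Request:" as name([rows], argument=value, ...), one row to a line, values as JSON. arm_command: Moves the arm, as the interface text tells. Its arguments: {"type":"object","properties":{"targets":{"type":"array","items":{"type":"array","items":{"type":"number"}}},"newtons":{"type":"number"}},"required":["targets"]}

```bash
ls; mkdir -p pics; cat > h.py <<'E'
import numpy as np, cv2
from rig import robot
def snap(n,f):
    m=robot.camera_model(n); p,d=robot.camera(n)
    cv2.imwrite('pics/'+f+'.png',p[:,:,::-1]); np.savez('pics/'+f+'.npz',p=p,d=d,mtx=m['mtx'],k1=m['k1'],E=m['extrinsics'])
    return p,d,m
def load(f):
    z=np.load('pics/'+f+'.npz'); return z['p'],z['d'],dict(mtx=z['mtx'],k1=float(z['k1']),extrinsics=z['E'])
def rays(uv,m):
    K=np.array(m['mtx'],float); uv=np.atleast_2d(np.array(uv,float))
    n=cv2.undistortPoints(uv.reshape(-1,1,2),K,np.array([m['k1'],0,0,0,0.])).reshape(-1,2)
    E=np.array(m['extrinsics']); R=E[:3,:3]; o=-R.T@E[:3,3]
    dc=np.c_[n[:,0],-n[:,1],-np.ones(len(n))]
    return o,dc@R   # direction scaled by depth
def plane(uv,z,m):
    o,d=rays(uv,m); return o+d*((z-o[2])/d[:,2])[:,None]
def depthpts(uv,dep,m):
    o,d=rays(uv,m); return o+d*np.array(dep)[:,None]
def cloud(d,m):
    v,u=np.nonzero(d>0); P=depthpts(np.c_[u,v],d[v,u],m); out=np.full(d.shape+(3,),np.nan); out[v,u]=P; return out
E
python3 - <<'E'
from h import *
for n in("scene","side","wrist"):
    p,d,m=snap(n,n+'0'); print(n,m['k1'],np.round(np.array(m['extrinsics']),3).tolist(),m['mtx'])
print(robot.get_obs())
E
```

```text
pics
scene 0.03788602283678096 [[-0.007, 1.0, -0.006, 0.01], [-0.784, -0.002, 0.621, 0.398], [0.621, 0.009, 0.784, -1.508], [0.0, 0.0, 0.0, 1.0]] [[446.27253995   0.         281.62707272]
 [  0.         446.27253995 208.7081898 ]
 [  0.           0.           1.        ]]
side -0.04753320676801109 [[0.918, -0.396, -0.013, -0.536], [0.218, 0.476, 0.852, -0.199], [-0.331, -0.785, 0.524, -0.725], [0.0, 0.0, 0.0, 1.0]] [[395.59531239   0.         281.92564109]
 [  0.         395.59531239 211.58603339]
 [  0.           0.           1.        ]]
wrist -0.0778638265171482 [[1.0, -0.0, -0.002, -0.624], [-0.0, 0.964, -0.267, 0.031], [0.002, 0.267, 0.964, -0.39], [0.0, 0.0, 0.0, 1.0]] [[367.12957326   0.         268.15294326]
 [  0.         367.12957326 206.17321881]
 [  0.           0.           1.        ]]
{'time': 0.15, 'q': array([-1.78505284e-01,  5.28259288e-01,  1.43359686e+00, -1.16677975e-05,
        1.18142200e+00, -1.78519173e-01]), 'joint_velocities': array([-5.83781463e-04, -1.51128000e-03, -4.57781433e-03,  6.36977852e-04,
       -4.11736038e-04,  4.53113128e-05]), 'joint_torque': array([ 9.14956272e-04, -4.40429199e+01, -1.76841742e+01,  6.33679633e-02,
        5.52540855e-02, -1.06930895e-04]), 'position': array([6.24436985e-01, 1.24393339e-04, 2.21795889e-01]), 'tool_rot': array([ 7.07100050e-01,  7.07113010e-01, -4.85059790e-04, -6.89177452e-04]), 'ft_force': array([0.98020716, 0.26425327, 0.06330133]), 'moment': array([ 0.00087954,  0.06942966, -0.01844169]), 'grip_width': 0.08719775175351402}
```

View pics/scene0.png

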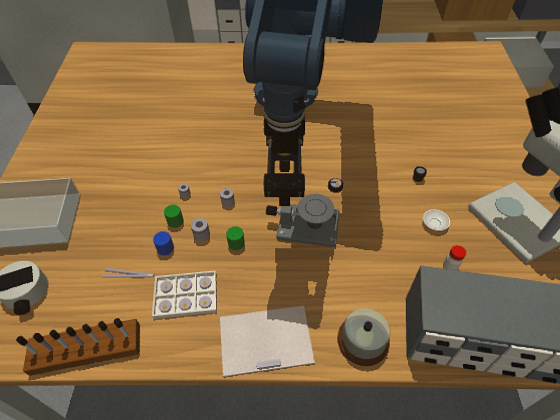

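View pics/side0.png

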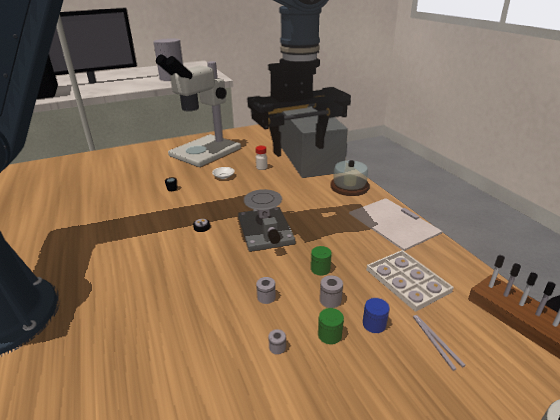

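View pics/wrist0.png

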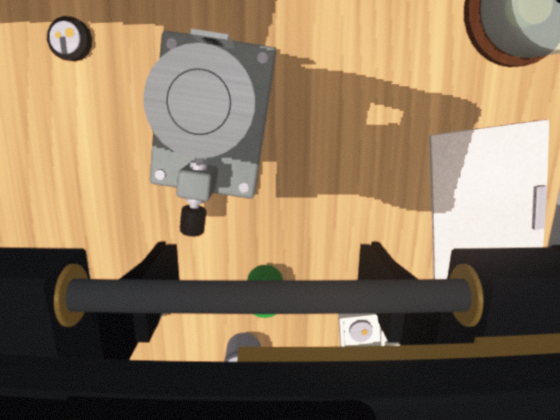

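The scene picture shows three steel weights at about (184,191), (227,198) and (200,231). The look-alikes are blue at (163,243) and green at (174,216) and (235,238). The balance pan is at (316,207) and its knob at (271,210). Next I measure sizes and positions.

```bash
cat > m1.py <<'E'
from h import *
def tops(f,seeds,r=28):
    p,d,m=load(f); C=cloud(d,m)
    for n,(u,v) in seeds.items():
        sub=C[v-r:v+r,u-r:u+r].reshape(-1,3); c0=C[v,u]
        sub=sub[np.linalg.norm(sub[:,:2]-c0[:2],axis=1)<.045]
        s=sub[sub[:,2]>.012]
        if len(s)<5: print(n,'none',c0);continue
        zt=np.percentile(s[:,2],97); t=s[s[:,2]>zt-.004]
        (cx,cy),rad=cv2.minEnclosingCircle(t[:,:2].astype(np.float32))
        print(f,n,'top z %.3f'%zt,'c',np.round([cx,cy],4),'dia %.3f'%(2*rad),len(t), 'mean',t.mean(0).round(4))
tops('scene0',dict(A=(184,188),B=(227,194),C=(200,226),blue=(163,238),g1=(174,212),g2=(235,234),knob=(271,210)))
tops('side0',dict(A=(277,337),B=(265,286),C=(331,285),blue=(376,310),g1=(331,320),g2=(321,256),knob=(274,236)))
for f,w,s in(('scene0',(150,170,190,100),4),('side0',(220,180,190,180),4)):
    p=load(f)[0];x,y,a,b=w;cv2.imwrite('pics/%s_crop.png'%f,cv2.resize(p[y:y+b,x:x+a,::-1],None,fx=3.2,fy=3.2,interpolation=2))
E
python3 m1.py
```

```text
scene0 A top z 0.033 c [ 0.4583 -0.2728] dia 0.030 50 mean [ 0.4591 -0.2722  0.0309]
scene0 B top z 0.040 c [ 0.4841 -0.1529] dia 0.037 88 mean [ 0.4847 -0.1537  0.0382]
scene0 C top z 0.048 c [ 0.5932 -0.211 ] dia 0.043 144 mean [ 0.5937 -0.2104  0.0463]
scene0 blue top z 0.049 c [ 0.6353 -0.2955] dia 0.043 154 mean [ 0.6353 -0.296   0.0465]
scene0 g1 top z 0.048 c [ 0.5502 -0.283 ] dia 0.043 136 mean [ 0.5512 -0.2843  0.0461]
scene0 g2 top z 0.048 c [ 0.6201 -0.1219] dia 0.042 139 mean [ 0.6206 -0.1206  0.0465]
scene0 knob top z 0.067 c [5.614e-01 1.000e-04] dia 0.026 48 mean [0.5619 0.0012 0.0659]
side0 A top z 0.032 c [ 0.4565 -0.273 ] dia 0.029 185 mean [ 0.456  -0.2745  0.0302]
side0 B top z 0.039 c [ 0.4836 -0.1541] dia 0.038 200 mean [ 0.4831 -0.1552  0.0382]
side0 C top z 0.048 c [ 0.5926 -0.211 ] dia 0.043 284 mean [ 0.5921 -0.2129  0.0462]
side0 blue top z 0.048 c [ 0.635  -0.2973] dia 0.043 339 mean [ 0.6341 -0.2984  0.0459]
side0 g1 top z 0.047 c [ 0.551  -0.2861] dia 0.044 380 mean [ 0.5496 -0.2871  0.0458]
side0 g2 top z 0.048 c [ 0.6185 -0.1215] dia 0.044 209 mean [ 0.618  -0.123   0.0464]
side0 knob top z 0.066 c [ 0.5549 -0.0043] dia 0.027 37 mean [ 0.5549 -0.0064  0.0656]
```

View pics/side0_crop.png

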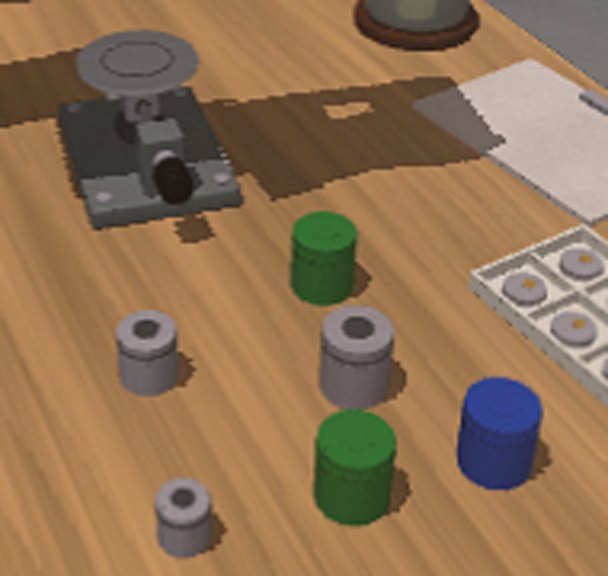

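```bash
python3 - <<'E'
from h import *
# pan: cloud z 78..88 in each view
for f in('wrist0','scene0','side0'):
    p,d,m=load(f);C=cloud(d,m)
    s=C[(abs(C[...,2]-.082)<.004)&(abs(C[...,1]-.06)<.12)&(abs(C[...,0]-.57)<.12)]
    if len(s)<20: print(f,len(s));continue
    (cx,cy),r=cv2.minEnclosingCircle(s[:,:2].astype(np.float32)); print(f,'pan',cx,cy,2*r,s.mean(0),np.percentile(s[:,:2],[.5,99.5],axis=0))
    # knob: dark
    g=p.max(2)<45
    k=C[g&(abs(C[...,2]-.05)<.012)&(C[...,0]>.48)&(C[...,0]<.65)&(abs(C[...,1]+.02)<.05)]
    print('knob',len(k), k.mean(0) if len(k) else '', np.percentile(k,[1,99],axis=0) if len(k) else '')
p,d,m=load('wrist0')
g=p.astype(int).max(2)<40
n,l,st,c=cv2.connectedComponentsWithStats(g.astype(np.uint8))
for i in range(1,n):
    if 150<st[i,4]<3000: print(i,st[i],c[i],plane(c[i],.055,m))
# ring ellipse
gr=cv2.cvtColor(p,cv2.COLOR_RGB2GRAY)
e=cv2.adaptiveThreshold(gr,255,0,1,11,6); roi=np.zeros_like(e); cv2.circle(roi,(199,102),42,255,-1); e&=roi
v,u=np.nonzero(e); P=plane(np.c_[u,v],.082,m); R=np.hypot(*(P[:,:2]-P[:,:2].mean(0)).T)
k=abs(R-.026)<.004; (cx,cy),r=cv2.minEnclosingCircle(P[k,:2].astype(np.float32)); A=np.c_[2*P[k,:2],np.ones(k.sum())]
x=np.linalg.lstsq(A,(P[k,:2]**2).sum(1),rcond=None)[0]; print('ring',x[:2],np.sqrt(x[2]+x[0]**2+x[1]**2),k.sum(),(cx,cy,r))
E
```

```text
wrist0 pan 0.5679210424423218 0.07665421813726425 0.09047849476337433 [0.56833229 0.07752105 0.08151645] [[0.52510926 0.03388738]
 [0.61093801 0.11955892]]
knob 364 [ 0.55377416 -0.03053488  0.05630581] [[ 0.54229017 -0.04336814  0.04704419]
 [ 0.56257685 -0.01937231  0.05971386]]
scene0 pan 0.5668777227401733 0.07700344920158386 0.09453034400939941 [0.56979009 0.07633923 0.08174192] [[0.52493805 0.03397753]
 [0.61166153 0.11895266]]
knob 80 [ 0.55670049 -0.03231171  0.05439291] [[ 0.54532468 -0.04530229  0.04104934]
 [ 0.56426506 -0.02031596  0.06065913]]
side0 pan 0.5682145953178406 0.0765732005238533 0.09418381005525589 [0.56594419 0.07223847 0.08262108] [[0.52373143 0.03100469]
 [0.60981185 0.11957293]]
knob 127 [ 0.54817327 -0.04062483  0.05356647] [[ 0.53845283 -0.04806792  0.03935657]
 [ 0.56023035 -0.02349754  0.06150469]]
25 [ 121  243   57   38 1300] [156.48       265.55846154] [[ 0.51407662 -0.07762652  0.055     ]]
50 [360 262  54  17 372] [387.60752688 273.15860215] [[ 0.74167029 -0.0857155   0.055     ]]
ring [0.56801466 0.0765346 ] 0.025334332839051035 542 (0.5677443742752075, 0.07646919041872025, 0.026603957638144493)
```

The closest look-alikes, blue (500,432) and the greens (323,257) and (355,465) in the crop, are coloured. The chosen weight at crop (356,357) is plain steel, 43 mm dia, with its top at 47 mm, so it's the largest. It stands at (0.593, -0.211). The pan centre is at (0.568, 0.0765) and the knob is near (0.553, -0.032), 110 mm away as specified, so the yaw is about -0.13.

Request:
arm_command([
  [-5,-0.8,2,0,8.7],
  [-10.5,-1.6,4,0,8.7],
  [-16,-2.4,6,0,8.7],
  [-21.1,-3.2,9,0,8.7],
  [-21.1,-3.2,11,0,8.7],
], newtons=20)

```text
time: 0.78
position: [0.592, -0.2152, 0.111]
tool_rot: [0.709, 0.705, -0.0, 0.0]
ft_force: [0.2, 1.4, -0.1]
grip_width: 0.0868
```

```bash
python3 - <<'E'
from h import *
for n in("side","wrist"): snap(n,n+'1')
print(robot.get_obs())
E
```

```text
{'time': 0.875, 'q': array([-5.21323914e-01,  6.71215060e-01,  1.51608441e+00,  1.16430252e-04,
        9.60787922e-01, -5.19059774e-01]), 'joint_velocities': array([ 0.03207871, -0.04070135, -0.02164541,  0.00323272,  0.02356825,
       -0.00019832]), 'joint_torque': array([-1.04087133e+00, -4.63537431e+01, -1.47220105e+01, -7.17486153e-03,
       -1.74662811e-01, -1.97626134e-03]), 'position': array([ 0.59062405, -0.21117026,  0.10961749]), 'tool_rot': array([ 0.70792675,  0.70627839, -0.00080522, -0.00314631]), 'ft_force': array([-1.47446615,  0.28857713,  0.35047969]), 'moment': array([0.01988418, 0.04106572, 0.03063433]), 'grip_width': 0.08677566917728893}
```

View pics/side1.png

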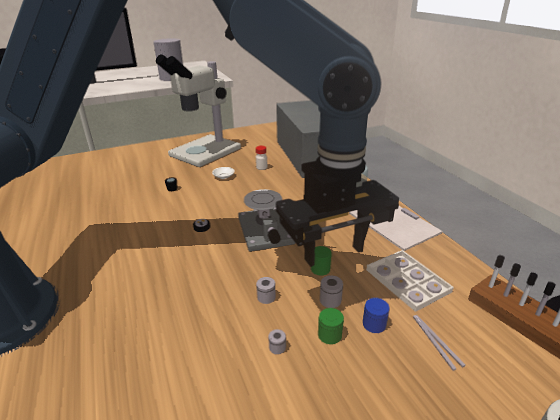

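View pics/wrist1.png

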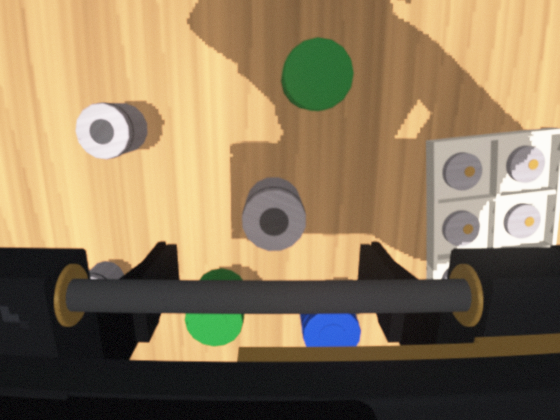

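The wrist view shows the steel weight's top at about (273,222), between the fingers. Greens are at (317,74) and (215,307), blue at (331,330). I check the position by ray.

```bash
python3 - <<'E'
from h import *
p,d,m=load('wrist1');C=cloud(d,m)
s=C[(abs(C[...,2]-.046)<.003)&(np.hypot(C[...,0]-.593,C[...,1]+.211)<.035)]
print(cv2.minEnclosingCircle(s[:,:2].astype(np.float32)),len(s),plane([273,222],.046,m))
E
```

```text
((0.5935593247413635, -0.21150101721286774), 0.021072255447506905) 3079 [[ 0.59283809 -0.21119975  0.046     ]]
```

Request:
arm_command([
  [0,0,4,0,8.7],
  [0,0,7.5,0,8.7],
  [0,0,9.5,0,8.7],
  [0,0,9.8,0,8.7],
  [0,0,9.8,0,8.7],
])

```text
time: 1.5
position: [0.5939, -0.2111, 0.0155]
tool_rot: [0.707, 0.707, 0.0, 0.001]
ft_force: [0.6, 0.5, 0.7]
grip_width: 0.0874
```

Request:
arm_command([
  [0,0,0,0,6],
  [0,0,0,0,4.5],
  [0,0,0,0,3.5],
  [0,0,0,0,3.5],
  [0,0,0,0,3.5],
])

```text
time: 2.12
position: [0.5929, -0.211, 0.0146]
tool_rot: [0.707, 0.707, -0.0, -0.0]
ft_force: [0.3, -0.1, -0.1]
grip_width: 0.0452
```

Request:
arm_command([
  [0,0,0,0,3],
  [0,0,0,0,3],
  [0,0,0,0,3],
], newtons=30)

```text
time: 2.5
position: [0.5933, -0.2111, 0.0146]
tool_rot: [0.707, 0.707, 0.0, 0.0]
ft_force: [1.6, 0.1, -0.2]
grip_width: 0.0413
```

Request:
arm_command([
  [0,0,-2,0,3],
  [0,0,-5,0,3],
  [0,0,-9,0,3],
  [0,0,-12.5,0,3],
  [0,0,-12.5,0,3],
])

```text
time: 3.12
position: [0.5946, -0.2119, 0.143]
tool_rot: [0.707, 0.707, 0.001, 0.003]
ft_force: [1.1, -1.1, -5.3]
grip_width: 0.0412
```

Request:
arm_command([
  [5,-0.4,0,0,3],
  [10.5,-0.9,0,0,3],
  [16,-1.4,0,0,3],
  [21.5,-1.9,0,0,3],
  [26,-2.3,0,0,3],
])

```text
time: 3.75
position: [0.5674, 0.0513, 0.1376]
tool_rot: [0.707, 0.707, -0.001, -0.002]
ft_force: [0.1, -1.1, -4.8]
grip_width: 0.0412
```

Request:
arm_command([
  [2.2,-0.2,0,0,3],
  [2.75,-0.2,0,0,3],
  [2.75,-0.2,0,0,3],
  [2.75,-0.2,0,0,3],
])

```text
time: 4.25
position: [0.568, 0.0753, 0.1391]
tool_rot: [0.708, 0.707, -0.0, -0.0]
ft_force: [-0.5, -0.0, -3.2]
grip_width: 0.041
```

```bash
python3 - <<'E'
from h import *
print(robot.get_obs()['position'])
for n in("scene","side","wrist"): snap(n,n+'2')
p,d,m=load('wrist2');C=cloud(d,m)
for z0,rad in((.172,.05),(.082,.07)):
    s=C[(abs(C[...,2]-z0)<.006)&(np.hypot(C[...,0]-.568,C[...,1]-.0765)<rad)]
    print(z0,len(s),s.mean(0) if len(s) else'',cv2.minEnclosingCircle(s[:,:2].astype(np.float32)) if len(s) else '')
E
```

```text
[0.56804627 0.07526385 0.13914872]
0.172 5014 [0.56778184 0.07904988 0.17028345] ((0.5677638053894043, 0.08667527139186859), 0.032912999391555786)
0.082 9213 [0.56790896 0.09264087 0.08147529] ((0.5678436160087585, 0.07690741866827011), 0.04493964463472366)
```

View pics/wrist2.png

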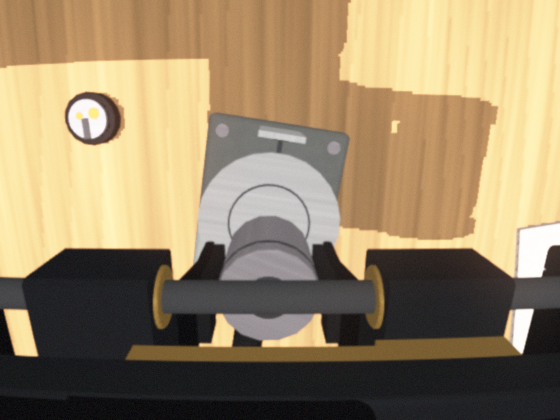

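View pics/side2.png

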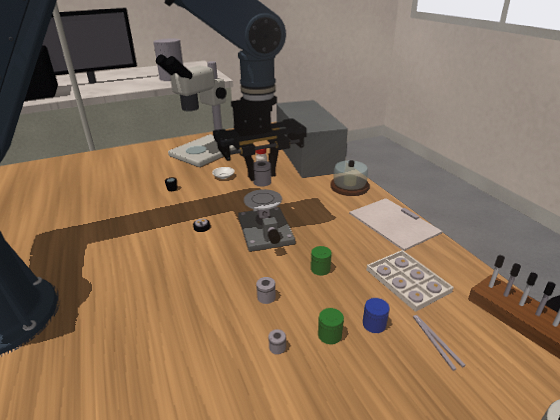

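The weight hangs upright at x 0.568 and is about 1.5 mm short in y. I lower it.

Request:
arm_command([
  [0.15,0,1.5,0,3],
  [0.15,0,2.8,0,3],
  [0.15,0,3.5,0,3],
  [0.15,0,3.7,0,3],
  [0.15,0,3.7,0,3],
])

```text
time: 5.03
position: [0.5681, 0.0781, 0.1024]
tool_rot: [0.707, 0.707, -0.0, -0.0]
ft_force: [-0.5, 0.6, -5.0]
grip_width: 0.0414
```

Request:
arm_command([
  [0,0,0.1,0,3],
  [0,0,0.2,0,3],
  [0,0,0.3,0,3],
  [0,0,0.3,0,3],
])

```text
time: 5.52
position: [0.5679, 0.078, 0.0996]
tool_rot: [0.707, 0.707, -0.0, -0.0]
ft_force: [-0.1, -0.4, -4.7]
grip_width: 0.0414
```

Request:
arm_command([
  [-0.1,0,0.1,0,3],
  [-0.1,0,0.2,0,3],
  [-0.1,0,0.25,0,3],
  [-0.1,0,0.25,0,3],
])

```text
time: 6.02
position: [0.5679, 0.077, 0.097]
tool_rot: [0.707, 0.707, -0.0, -0.0]
ft_force: [-1.1, 0.4, -4.4]
grip_width: 0.0414
```

Request:
arm_command([
  [0,0,0.05,0,3],
  [0,0,0.1,0,3],
  [0,0,0.1,0,3],
])

```text
time: 6.4
position: [0.5681, 0.0771, 0.0964]
tool_rot: [0.707, 0.707, 0.0, 0.0]
ft_force: [-0.8, 0.3, -1.9]
grip_width: 0.0409
```

Request:
arm_command([
  [0,0,0.03,0,3],
  [0,0,0.05,0,3],
  [0,0,0.05,0,3],
])

```text
time: 6.78
position: [0.5681, 0.0771, 0.0962]
tool_rot: [0.707, 0.707, 0.0, 0.0]
ft_force: [-1.9, 0.6, 4.9]
grip_width: 0.0417
```

Request:
arm_command([
  [0,0,0,0,4.5],
  [0,0,0,0,5.5],
  [0,0,0,0,7],
  [0,0,0,0,8.0],
  [0,0,0,0,8.0],
])

```text
time: 7.4
position: [0.568, 0.077, 0.0954]
tool_rot: [0.707, 0.707, -0.0, 0.0]
ft_force: [0.2, -0.7, 0.5]
grip_width: 0.0756
```

Request:
arm_command([
  [0,0,-2,0,8.0],
  [0,0,-5,0,8.0],
  [0,0,-9,0,8.0],
  [-4,-0.5,-10,0,8.0],
  [-8,-1,-10,0,8.0],
])

```text
time: 8.02
position: [0.5588, -0.0036, 0.1971]
tool_rot: [0.707, 0.708, 0.001, 0.002]
ft_force: [-0.0, 0.3, -0.2]
grip_width: 0.0801
```

Request:
arm_command([
  [-4,-0.5,0,0,6],
  [-6,-0.5,0,0,5],
  [-6,-0.5,0,0,5],
  [-6,-0.5,0,0,5],
])

```text
time: 8.52
position: [0.5529, -0.0618, 0.1954]
tool_rot: [0.707, 0.707, 0.0, -0.0]
ft_force: [-0.5, 0.2, 1.0]
grip_width: 0.052
```

```bash
python3 - <<'E'
from h import *
print(robot.get_obs()['position'])
for n in("scene","side","wrist"): snap(n,n+'3')
for f in("scene3","side3","wrist3"):
  p,d,m=load(f);C=cloud(d,m)
  for z0,t,rad in((.128,.004,.05),(.082,.004,.07)):
    s=C[(abs(C[...,2]-z0)<t)&(np.hypot(C[...,0]-.568,C[...,1]-.0765)<rad)]
    print(f,z0,len(s),s.mean(0) if len(s) else'',cv2.minEnclosingCircle(s[:,:2].astype(np.float32)) if len(s) else '')
  g=p.max(2)<45
  k=C[g&(abs(C[...,2]-.052)<.012)&(C[...,0]>.48)&(C[...,0]<.62)&(abs(C[...,1]+.02)<.05)]
  print('knob',len(k), k.mean(0), np.percentile(k,[1,99],axis=0))
E
```

```text
[ 0.55292942 -0.06183934  0.19538596]
scene3 0.128 193 [0.56931762 0.07640847 0.1273797 ] ((0.5694153308868408, 0.07578565180301666), 0.02136073261499405)
scene3 0.082 539 [0.57879664 0.07522565 0.08145833] ((0.5682075619697571, 0.07660919427871704), 0.045637767761945724)
knob 80 [ 0.55679811 -0.03286848  0.05476764] [[ 0.5471711  -0.04545836  0.04399058]
 [ 0.56362635 -0.02032539  0.06247507]]
side3 0.128 81 [0.56194473 0.0712908  0.12759883] ((0.5682822465896606, 0.07397213578224182), 0.022163506597280502)
side3 0.082 432 [0.56293384 0.06344006 0.08233265] ((0.5670308470726013, 0.07557420432567596), 0.046074189245700836)
knob 132 [ 0.54855197 -0.0394268   0.05387786] [[ 0.53878166 -0.04773043  0.04075513]
 [ 0.5621436  -0.02216255  0.06144456]]
wrist3 0.128 1534 [0.56762599 0.06500505 0.12717164] ((0.5676030516624451, 0.07165850698947906), 0.02007068693637848)
wrist3 0.082 5919 [0.56753491 0.05775765 0.08130125] ((0.5681465864181519, 0.07536067068576813), 0.045052237808704376)
knob 28 [ 0.55804469 -0.02388301  0.05664116] [[ 0.54959967 -0.03033906  0.05394592]
 [ 0.56139318 -0.02103439  0.05908309]]
```

View pics/wrist3.png

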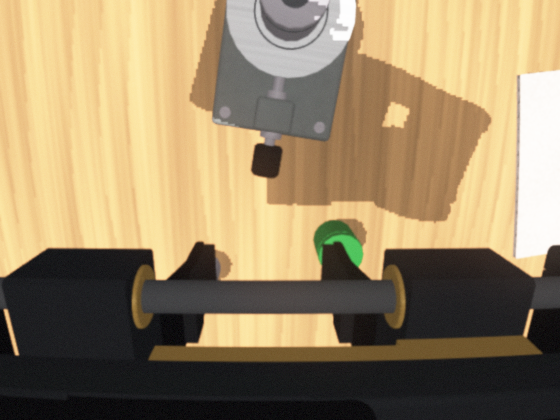

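View pics/side3.png

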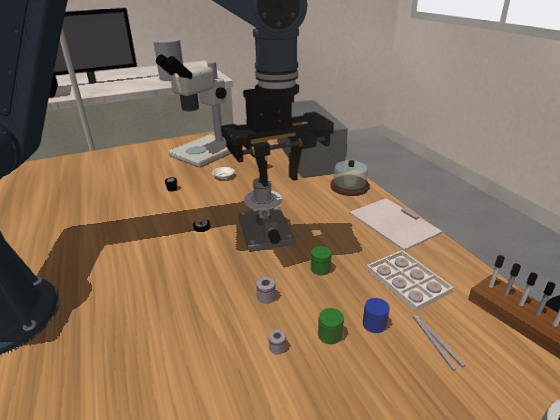

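The weight stands upright inside the ring, within 1–2 mm of the pan centre. The knob is at wrist (266,161), in front of the base's edge (213,122)–(330,138). I measure the yaw and the knob next.

```bash
python3 - <<'E'
from h import *
p,d,m=load('wrist3');C=cloud(d,m)
g=(p.astype(int).max(2)<50).astype(np.uint8); roi=np.zeros_like(g); roi[140:185,245:290]=1; g&=roi
n,l,st,c=cv2.connectedComponentsWithStats(g); i=1+st[1:,4].argmax(); print(st[i],c[i])
cnt=cv2.findContours((l==i).astype(np.uint8),0,1)[0][0]; r=cv2.minAreaRect(cnt); print(r)
b=cv2.boxPoints(r); P=plane(b,.056,m); print(P.round(4), P.mean(0))
e=[np.linalg.norm(P[k]-P[k-1]) for k in range(4)];print(np.round(e,4))
# base: points at z~.018
for f in('wrist3','wrist0','scene3'):
    p,d,m=load(f);C=cloud(d,m)
    s=C[(abs(C[...,2]-.018)<.004)&(abs(C[...,0]-.565)<.08)&(C[...,1]>-.04)&(C[...,1]<.16)]
    r=cv2.minAreaRect((s[:,:2]*1000).astype(np.float32)); print(f,len(s),r)
# knob from wrist0
p,d,m=load('wrist0')
g=(p.astype(int).max(2)<50).astype(np.uint8); roi=np.zeros_like(g); roi[198:242,172:215]=1; g&=roi
cnt=max(cv2.findContours(g,0,1)[0],key=cv2.contourArea); r=cv2.minAreaRect(cnt); P=plane(cv2.boxPoints(r),.056,m); print(r,P.round(4),P.mean(0))
E
```

```text
[256 146  25  20 171] [272.28070175 152.42105263]
((270.8032531738281, 150.83604431152344), (26.37559700012207, 15.108351707458496), 39.80556869506836)
[[ 0.5424 -0.0222  0.056 ]
 [ 0.5503 -0.0128  0.056 ]
 [ 0.5669 -0.0264  0.056 ]
 [ 0.5591 -0.036   0.056 ]] [ 0.55467665 -0.02434448  0.056     ]
[0.0217 0.0123 0.0215 0.0124]
wrist3 6829 ((563.5709838867188, 48.553672790527344), (123.74093627929688, 110.33479309082031), 81.36767578125)
wrist0 6298 ((565.9329223632812, 61.817665100097656), (150.0009765625, 110.02995300292969), 81.24774169921875)
scene3 1162 ((566.8785400390625, 61.663902282714844), (149.29397583007812, 110.6297836303711), 80.52621459960938)
((192.47030639648438, 220.2970428466797), (21.890817642211914, 27.960546493530273), 5.710593223571777) [[ 0.5402 -0.0434  0.056 ]
 [ 0.5446 -0.016   0.056 ]
 [ 0.5648 -0.0181  0.056 ]
 [ 0.5609 -0.0455  0.056 ]] [ 0.55261696 -0.03076962  0.056     ]
```

The base fits as exactly 150 x 110 mm at yaw -0.153, which puts the origin at (0.5682, 0.0766), in agreement with the ring. The knob is then at (0.5513, -0.033). I spin +0.153 and go over it.

Request:
arm_command([
  [1,-0.1,1,0.05,5.5],
  [2,-0.15,3,0.1,5.5],
  [2.9,-0.17,6,0.153,5.5],
  [2.9,-0.17,9,0.153,5.5],
  [2.9,-0.17,9,0.153,5.5],
])

```text
time: 9.3
position: [0.5495, -0.0326, 0.1036]
tool_rot: [0.759, 0.652, -0.002, -0.002]
ft_force: [0.4, 0.4, -0.5]
grip_width: 0.0548
```

```bash
python3 - <<'E'
from h import *
o=robot.get_obs();print(o['position'],o['tool_rot'],o['grip_width'])
from scipy.spatial.transform import Rotation as R
M=R.from_quat(o['tool_rot']).as_matrix(); print(M.round(3)); print('to go (cm, tool)', M.T@(np.array([.5513,-.033,.029])-o['position'])*100)
for n in("scene","side"): snap(n,n+'4')
a=load('side4')[0][150:290,180:360,::-1]; b=load('scene4')[0][130:270,200:380,::-1]
cv2.imwrite('pics/c4.png',cv2.resize(np.vstack([a,b]),None,fx=2.1,fy=2.1))
E
```

```text
[ 0.54948557 -0.03255355  0.10364771] [ 0.75858676  0.6515662  -0.00153528 -0.00229492] 0.05475341678326307
[[ 0.151  0.989 -0.005]
 [ 0.989 -0.151  0.001]
 [ 0.001 -0.005 -1.   ]]
to go (cm, tool) [-0.02168685  0.2270253   7.46362562]
```

View pics/c4.png

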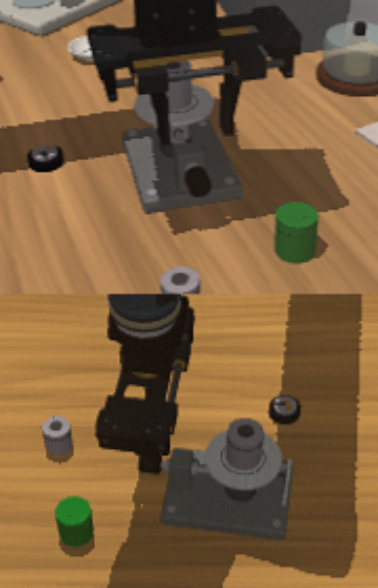

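The weight stands on the pan and the fingers are over the knob. I descend.

Request:
arm_command([
  [-0.1,0.15,2.5,0,5.5],
  [-0.1,0.15,5,0,5.5],
  [-0.1,0.15,6.8,0,5.5],
  [-0.1,0.15,7.3,0,5.5],
  [-0.1,0.15,7.4,0,5.5],
])

```text
time: 10.02
position: [0.5535, -0.0354, 0.0325]
tool_rot: [0.759, 0.651, 0.001, 0.001]
ft_force: [-0.0, 0.5, 0.5]
grip_width: 0.055
```

Request:
arm_command([
  [0,0,0,0,4],
  [0,0,0,0,3.2],
  [0,0,0,0,2.8],
])

```text
time: 10.4
position: [0.5529, -0.0352, 0.032]
tool_rot: [0.759, 0.651, 0.0, 0.0]
ft_force: [0.0, 0.1, 0.5]
grip_width: 0.0333
```

```bash
python3 - <<'E'
from h import *
o=robot.get_obs();print(o['position'],o['tool_rot'],o['grip_width'],o['ft_force'])
for n in("scene","side","wrist"): snap(n,n+'5')
a=load('side5')[0][150:290,180:360,::-1]; b=load('scene5')[0][130:270,200:380,::-1]
cv2.imwrite('pics/c5.png',cv2.resize(np.vstack([a,b]),None,fx=2.1,fy=2.1))
E
```

```text
[ 0.55288408 -0.0352358   0.0319999 ] [7.59062372e-01 6.51017770e-01 2.31791724e-04 3.54804310e-04] 0.03327983179294332 [0.04504168 0.12069254 0.54747384]
```

View pics/c5.png

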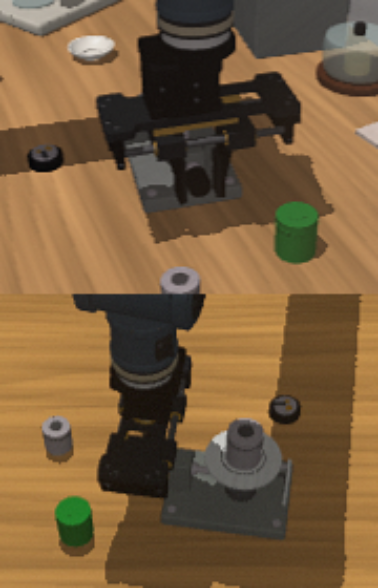

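View pics/wrist5.png

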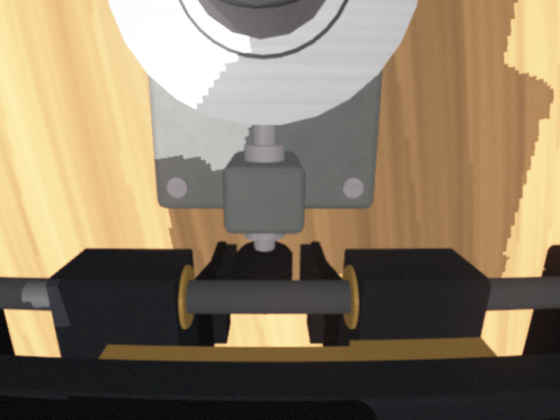

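The knob lies between the fingers, with its centre at wrist (263,270), about 1.5 mm toward tool -y. I correct and close.

Request:
arm_command([
  [0,-0.15,0.2,0,2.8],
  [0,-0.15,0.3,0,2.2],
  [0,-0.15,0.3,0,1.5],
  [0,-0.15,0.3,0,1.5],
  [0,-0.15,0.3,0,1.5],
], newtons=40)

```text
time: 11.18
position: [0.551, -0.0349, 0.0283]
tool_rot: [0.759, 0.651, -0.0, -0.0]
ft_force: [0.6, -0.9, -2.8]
grip_width: 0.0232
```

Request:
arm_command([
  [0,0,0,0,1.5],
  [0,0,0,0,1.5],
])

```text
time: 11.42
position: [0.551, -0.0349, 0.0284]
tool_rot: [0.759, 0.651, -0.0, -0.0]
ft_force: [0.7, 0.8, -4.1]
grip_width: 0.0224
```

Request:
arm_command([
  [-0.3,0,0,0,1.5],
  [-0.6,0,0,0,1.5],
  [-0.9,0,0,0,1.5],
  [-1.2,0,0,0,1.5],
  [-1.4,0,0,0,1.5],
])

```text
time: 12.05
position: [0.549, -0.0472, 0.0283]
tool_rot: [0.759, 0.651, 0.001, -0.001]
ft_force: [2.2, 5.9, -4.4]
grip_width: 0.023
```

Request:
arm_command([
  [-0.1,0,0,0,1.5],
  [-0.2,0,0,0,1.5],
  [-0.2,0,0,0,1.5],
  [-0.2,0,0,0,1.5],
])

```text
time: 12.55
position: [0.5488, -0.049, 0.0283]
tool_rot: [0.759, 0.651, 0.001, -0.001]
ft_force: [2.8, 6.6, -5.1]
grip_width: 0.0229
```

```bash
python3 - <<'E'
from h import *
o=robot.get_obs();print(o['position'],o['grip_width'],o['ft_force'])
M=np.array([.152,.988]); print('pulled', -(o['position'][:2]-[.551,-.0349])@M)
for n in("scene","side","wrist"): snap(n,n+'6')
for f in("scene6","side6","wrist6","scene4"):
  p,d,m=load(f);C=cloud(d,m); r=np.hypot(C[...,0]-.568,C[...,1]-.0765)
  a=C[(r<.017)&(C[...,2]>.1)&(C[...,2]<.14)]; b=C[(r>.028)&(r<.042)&(C[...,2]>.06)&(C[...,2]<.095)]
  print(f,len(a),np.median(a[:,2]) if len(a) else'',len(b),np.median(b[:,2]))
  t=C[(r<.04)&(abs(C[...,2]-.118)<.004)]
  if len(t): print(cv2.minEnclosingCircle(t[:,:2].astype(np.float32)))
  b=C[(r<.06)&(abs(C[...,2]-.073)<.004)]
  if len(b): print(' pan',cv2.minEnclosingCircle(b[:,:2].astype(np.float32)))
a=load('side6')[0][150:290,180:360,::-1]; b=load('scene6')[0][130:270,200:380,::-1]
cv2.imwrite('pics/c6.png',cv2.resize(np.vstack([a,b]),None,fx=2.1,fy=2.1))
E
```

```text
[ 0.54875014 -0.04902092  0.02832199] 0.02291361433298197 [ 2.79450543  6.63200893 -5.1380705 ]
pulled 0.014293443674236848
scene6 127 0.11831655752024317 322 0.07212157974348266
((0.5672780275344849, 0.07787090539932251), 0.02217104285955429)
 pan ((0.5691253542900085, 0.08228813856840134), 0.050702303647994995)
side6 0  4 0.07323632306315012
 pan ((0.5371537208557129, 0.10532844066619873), 0.00772723276168108)
wrist6 0  9792 0.07207936465147538
 pan ((0.5648162364959717, 0.054370127618312836), 0.038976285606622696)
scene4 119 0.1276803470300697 323 0.08141062477648331
((0.5730205774307251, 0.07694044709205627), 0.020362896844744682)
 pan ((0.5714542865753174, 0.09461473673582077), 0.03908141702413559)
```

View pics/c6.png

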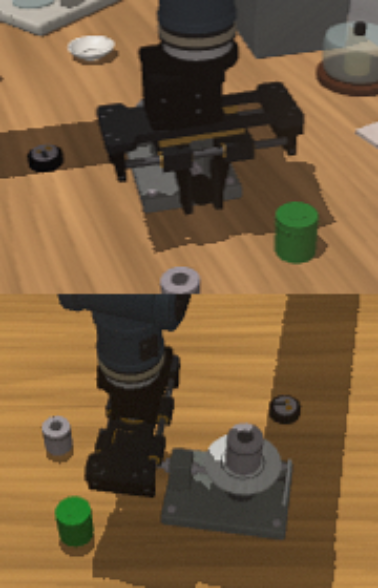

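View pics/wrist6.png

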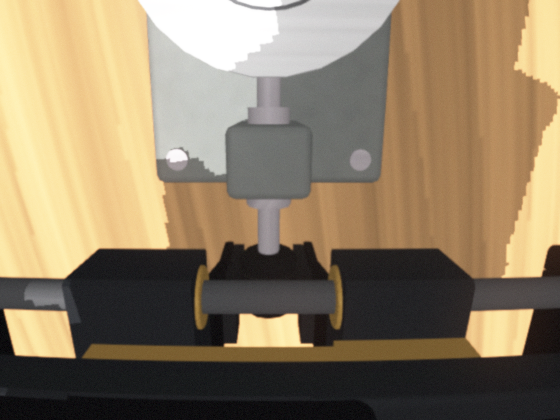

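The pan has sunk 9.3 mm and the weight is upright. The plunger is about 14.3 mm out, so I pull on to the stop.

Request:
arm_command([
  [-0.1,0,0,0,1.5],
  [-0.2,0,0,0,1.5],
  [-0.25,0,0,0,1.5],
  [-0.25,0,0,0,1.5],
  [-0.25,0,0,0,1.5],
])

```text
time: 13.32
position: [0.5485, -0.0508, 0.0283]
tool_rot: [0.76, 0.65, 0.001, -0.001]
ft_force: [4.0, 9.0, -4.6]
grip_width: 0.0229
```

Request:
arm_command([
  [0,0,0,0,1.5],
  [0,0,0,0,1.5],
  [0,0,0,0,1.5],
])

```text
time: 13.7
position: [0.5485, -0.0508, 0.0283]
tool_rot: [0.76, 0.65, 0.001, -0.001]
ft_force: [4.0, 8.9, -4.4]
grip_width: 0.0224
```

```bash
python3 - <<'E'
from h import *
o=robot.get_obs();print(o['time'],o['position'],o['grip_width'],o['ft_force'])
print('pulled', -(o['position'][:2]-[.551,-.0349])@np.array([.152,.988]))
for n in("scene","wrist"): snap(n,n+'7')
# plunger shaft length visible: knob vs bracket; compare rows in 5,6,7 along column
for f in('wrist5','wrist6','wrist7'):
  p,d,m=load(f); g=p[:,:,:].astype(int).max(2)
  print(f,[int(x) for x in g[195:262:3,266]])
p,d,m=load('scene7');C=cloud(d,m); r=np.hypot(C[...,0]-.568,C[...,1]-.0765)
a=C[(r<.017)&(C[...,2]>.1)&(C[...,2]<.14)]; b=C[(r>.028)&(r<.042)&(C[...,2]>.06)&(C[...,2]<.095)]
print(np.median(a[:,2]),np.median(b[:,2]))
cv2.imwrite('pics/c7.png',cv2.resize(load('scene7')[0][130:270,150:380,::-1],None,fx=3,fy=3))
E
```

```text
13.7 [ 0.54848722 -0.05080519  0.02830895] 0.022372758682852493 [ 3.95763294  8.85236316 -4.37570958]
pulled 0.016096274409195206
wrist5 [111, 109, 107, 105, 108, 110, 108, 107, 109, 105, 106, 106, 101, 147, 153, 151, 145, 149, 144, 56, 20, 31, 29]
wrist6 [104, 107, 158, 157, 159, 161, 157, 159, 162, 154, 160, 158, 157, 159, 156, 153, 157, 157, 154, 157, 58, 27, 32]
wrist7 [157, 159, 160, 159, 161, 159, 160, 156, 162, 160, 160, 157, 160, 157, 160, 157, 160, 159, 160, 152, 48, 27, 31]
0.11821030844755287 0.07225480018269581
```

View pics/c7.png

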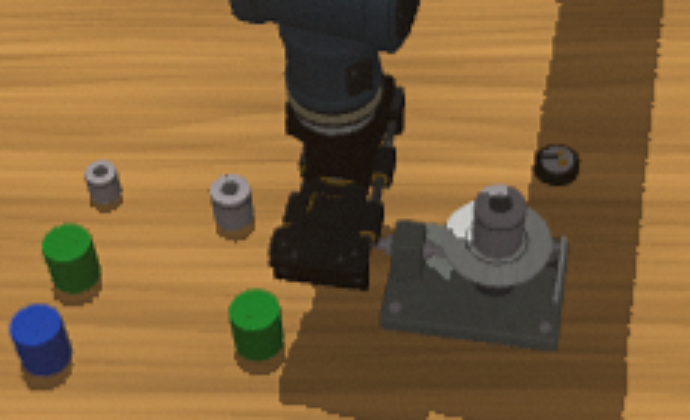

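At about 16.1 mm with 9.7 N of pull, the plunger is at its end stop and held steady. The pan is down 9.2 mm with the weight upright at its centre, so I hand in.

```bash
python3 -c "
from rig import robot
print(robot.hand_in()); o=robot.get_obs(); print(o['time'],o['position'],o['grip_width'],o['ft_force'])"
```

```text
the job is handed in; nothing more can be done
None
the job is handed in; nothing more can be done
```

I set the largest steel weight down gently on the locked pan and let it go. I then gripped the plunger's knob, pulled it straight out to the end stop, and handed the job in at about 13.8 s with the gripper still holding it.

Last checks before handing in:
- **Plunger:** by tool travel it was about 16.1 mm out, with a pull of about 9.7 N, steady over the last 0.4 s. The finger opening read 22–23 mm on the 24 mm knob, slightly narrow, but the knob didn't slip in the pictures.
- **Pan:** the depth image put it 9.2 mm down (about 9 mm expected).
- **Weight:** it stood upright on the pan. I measured its position just after placing: the scene view put it about 1–1.5 mm from the pan's centre, the side view about 2.5 mm. The wrist view read about 5 mm, but its picture cut off part of the weight. All were within the 10 mm limit.
- **Other objects:** the weights, look-alikes and movement holder in the last picture looked unmoved. I did not measure them, and the tray, tweezers, bottle, loupe and dish were outside that crop.

The hand-in gave no verdict, and I could not read the state afterwards.

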